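# Index the crimp die of a badge press

### The job

The front of a badge is already up in the upper die of the badge press and the metal badge back lies ready in the cup-shaped crimp die. Push the die slide along its rail until the crimp die clicks into its notch directly under the ram and stays there, ready for the pressing stroke, then take the hand away. The badge back must stay lying in its die, and the tape, pliers, cards and pen around the press stay where they are.

Things in the scene. Friction and masses are not known exactly. Their poses are not given: they have to be found in the camera images.
- press: black cast-iron hand badge press, fixed. Origin at table level under the ram axis; x to its back (column from x +95 mm, lever leaning back to 580 mm high), y along the slide rail, z up. Foot x -75 to +195, 150 mm wide, 16 high; slide bed 84 x 180 mm, top at 26 mm; head 58 mm wide, x -35 to +140, 212 to 292 mm high. Behind the slide, at y 0, a spring ball runs on its notched rear edge
- ram (a point): centre of the lower face of the upper die (76 mm diameter, on the ram above the slide), 128 mm above the table on the ram axis; axes as the press
- die_slide: aluminium channel, 320 mm long (y), 105 wide (x -50 to +55), top 58 mm above the table, 0.6 to 1.3 kg; moves only along the press's y, with 2 to 5 N. Carries two dies 90 mm apart, 74 mm in diameter, 28 high. Origin at table level under its centre; axes as the press. Two V notches in its rear edge, one level with each die. A stop ends its travel 38 mm past the crimp die's notch
- crimp_die (a point): centre of the rim of the crimp die, the cup with a recess 60 mm wide, 8 deep; 45 mm from the slide's centre to -y, 86 mm above the table. Starts 60 to 125 mm to -y of the ram axis; belongs level with it in y. There the ball drops into the notch: the push falls away and the slide is drawn home over the last 4 mm; pushing on out of the notch takes 11 to 17 N
- pickup_die (a point): centre of the top of the pick-up die, stepped, flat top 57 mm wide; 45 mm from the slide's centre to +y, 86 mm above the table. It has its own notch: a slide that starts with this die in the notch takes 11 to 17 N to move, and one that starts farther out clicks here first and must be pushed on
- push_end (a point): centre of the flat end face of the slide on the crimp-die side, 43 mm above the table. The face is 100 mm wide, spans heights 28 to 58 mm, looks along -y of the press and stays at least 115 mm from the ram axis when home. Under it is only the table
- badge_back: loose round metal badge back, 56 mm diameter, 4 mm thick, about 14 g, lying flat in the recess of the crimp die (its underside 78 mm above the table). Origin in the centre of its underside
- tape_roll: roll of clear tape lying flat, 72 mm outside, 52 mm inside, 19 mm high, near the slide's +y end. Origin in the centre of its underside
- plier_box: cardboard box 60 x 92 mm, 70 mm high, with pliers standing in it up to 120 mm, behind the slide on its +y side. Origin in the centre of its underside
- card_stack: stack of dark red cards 55 x 85 mm, 12 mm high, in front of the press. Origin in the centre of its underside
- pen: fineliner 127 mm long, 12 mm thick, lying in front of the press on its +y side. Origin on its underside, 40 mm from its cap end

How it is judged:
At the end, for the whole second after the job is handed in: The slide rests in the crimp die's notch: the crimp die stands still, within 2 mm of the ram axis along the rail, and the badge back lies flat in its recess (y of crimp_die in the frame of ram between -0.002 and 0.002 m and linear speed of die_slide below 0.003 m/s and z of badge_back in the frame of crimp_die below -0.006 m and horizontal distance between badge_back and crimp_die below 0.004 m and angle between badge_back's own z axis and vertical below 0.08 rad and linear speed of badge_back below 0.01 m/s); the robot touches nothing.
It fails at once if the badge back is lifted or jumps out of its die (z of badge_back in the frame of crimp_die above -0.003 m or angle between badge_back's own z axis and vertical above 0.25 rad).
It fails at once if the tape, the pliers, the cards or the pen are moved by more than 15 mm or lifted (distance of any of tape_roll, plier_box, card_stack, pen from where it was at the start of the episode above 0.015 m).
It also fails if it takes over 45 s, if anything falls off the work surface, if the arm or the gripper's body presses on something with over 40 N, if the wrist force passes 120 N, or if a joint passes its speed limit or range.

### The arm

A 7-joint arm with a two-finger parallel gripper is mounted at the origin on the work surface. World frame = base frame: x ahead of the robot, y to its left, z up, the work surface at z = 0. Lengths are in m, angles in rad, forces in N, time in s.
With the tool pointing down it reaches from about 0.35 to 0.9 m from the base axis. Payload 8.1 kg.
Tool frame: the origin (TCP) lies midway between the tips of the shut fingers; the grasp point (between the pads) lies 19 mm behind it; z points along the fingers, x is the direction in which the jaws open and shut, and the axes are right-handed (so a half turn about z gives the same grasp; the last joint's range is limited). The gripper opens to 92 mm and grips with 3 to 60 N. Pads are 19 mm wide; open, the fingers measure 130 mm over their backs; the gripper's body (75 mm by 190 mm) begins 47 mm behind the grasp point.
Start: joints at [-1.226, 0.434, 0.025, 1.573, -0.012, 1.134, -0.075], TCP at [0.271, 0.563, 0.227] pointing down, gripper open.
Joint ranges: [-2.62, 2.62], [-0.44, 2.09], [-1.27, 1.32], [0.08, 2.57], [-1.32, 4.46], [0.12, 2], [-2.74, 2.74]. Speed limits (rad/s): [2.22, 2.22, 3.01, 3.01, 3.14, 3.14, 3.14].

### API

Orientations are given as a rotation vector (axis times angle).
In Python, from cell import arm gives the robot as it stands.
- The arm moves only by the tool jog_arm, never from a script. Its argument "commands" is a list of rows, each an object with "translation": the shift along the tool's x, y, z in mm, a list of three; "turn": the turn, a rotation vector about the tool's x, y, z in rad, a list of three. A call has 1 to 12 rows; each row is the pose to reach, as a shift and turn from the pose commanded when the call began, along the tool's axes at that moment; what a row does not reach only later rows make up. A row lasts 1/12 s, in which the tool goes at most 41.7 mm and 7.16 degrees, less where a joint would pass 70% of its speed; a pose out of reach is approached as far as the arm can. A call with a gripper value outside its range is refused whole. "claw" is the closure, from -1 (fully open) to 1 (shut), so that 0 is half open, set as the call begins (left out, the last holds). The fingers move at their own pace and stop on an object; "grip_force" is the grip in N (left out, the last holds). Time passes only in rows, so rows that repeat a pose let the fingers close. It gives the time, the measured TCP pose, the force and the opening at its end, in the units of the state.
- arm.observe(): the state, without advancing time (a new reading comes with each control period).
- arm.get_image(name): name is "scene" or "top" or "wrist"; returns the picture (400x640x3 uint8, blue, green, red); there is no depth.
- arm.camera_info(name): a dict with "vertical_fov" (degrees; the focal length in pixels is half the picture's height over the tangent of half this angle, whatever the lens; pixels are square), "cx", "cy" (the principal point, pixels), "eye" and "rotation" of the camera in the world. Camera axes: x right, y up, looking along -z (the intrinsics and any distortion apply to the point x, -y, -z); pixel columns grow to the right and rows downward; lengths in m; the calibration is good to about 2 mm. A picture is of the moment at which its call begins: read the wrist's pose just before it. camera_info takes no time and is no camera call; for the wrist camera it gives the pose at the moment of the call.
- arm.sign_off(): hands the job in, once; it reports no verdict.
Trained networks look in the newest picture that a camera, given by its name, has taken for a name from the list of things; names that differ only in an ending like _2 or _b are one class to them, and where a whole thing is asked for, a point or a joint stands for the part that bears it (a point fixed in the world has none). Each returns a list of dicts, best first, with "confidence" (0 to 1); they miss things now and then, are a little off and sometimes report something else, mostly with a low value. They report only what shows in the picture. A call takes as long as a camera call.
- arm.trace(camera, query): "region" (400x640 bool, what is visible of it) and "box" ([left, top, width, height] in pixels, round what is visible of it).
- arm.landmark_of(camera, query): "at" ([column, row] in pixels: a listed point, or the origin of a listed thing).
The state is a dict: "clock": time; "joints": joint angles; "dq": joint speeds; "joint_efforts": joint torques, N m; "position": TCP position; "ee_rot": TCP orientation; "force": force on the tool from outside, world axes, zero at the start; "ft_torque": the same for the moment, N m; "width": opening from 0.0 (shut) to 1.0 (fully open).
Only numpy, scipy, OpenCV 4.12 (cv2) and the standard library are available. Lean on these libraries where they do the work, as an engineer would, in place of code of your own. Each camera call takes 0.05 s, during which the arm holds its last target. There are 200 camera calls.

## Working session

There is one attempt and no reset: what is moved stays moved. The work goes in short steps, Python scripts to look and compute and a tool call to move; the robot and the scene stay as the last step left them, time stands still between calls to the robot, and variables do not carry over. Pictures are saved under pics/ and viewed, about 8 in all and at most 12, crops included, and the job is handed in when it is done.

Besides the shell and the picture viewer there is one more tool, called as name([rows], argument=value, ...), one row to a line, values as JSON. jog_arm: Moves the arm, as the interface text tells. Its arguments: {"type":"object","properties":{"commands":{"type":"array","items":{"type":"object","properties":{"translation":{"type":"array","items":{"type":"number"}},"turn":{"type":"array","items":{"type":"number"}}}}},"claw":{"type":"number"},"grip_force":{"type":"number"}},"required":["commands"]}

```bash
ls; mkdir -p pics; cat > h.py <<'E'
import numpy as np,cv2
from cell import arm
def K(c):
    f=200/np.tan(np.radians(c['vertical_fov'])/2); return f,c['cx'],c['cy']
def ray(c,p):
    f,cx,cy=K(c); d=np.array([(p[0]-cx)/f,-(p[1]-cy)/f,-1.0])
    return np.array(c['eye']),np.array(c['rotation'])@d
def atz(c,p,z):
    e,d=ray(c,p); return e+d*(z-e[2])/d[2]
def proj(c,P):
    f,cx,cy=K(c); q=np.array(c['rotation']).T@(np.array(P)-np.array(c['eye']))
    return np.array([cx-f*q[0]/q[2],cy+f*q[1]/q[2]])
E
python3 - <<'E'
from h import *
s=arm.observe();print({k:np.round(v,3) for k,v in s.items()})
for n in ['top','scene']:
    im=arm.get_image(n);cv2.imwrite(f'pics/{n}0.png',im);c=arm.camera_info(n);print(n,c)
    for q,z in [('push_end',.043),('crimp_die',.086),('pickup_die',.086),('press',0),('ram',.128),('die_slide',0),('card_stack',0),('pen',0),('badge_back',.078),('tape_roll',0),('plier_box',0)]:
        for r in arm.landmark_of(n,q)[:1]: print(q,round(r['confidence'],2),np.round(r['at'],1),np.round(atz(c,r['at'],z),4))
E
```

```text
pics
{'clock': np.float64(0.0), 'joints': array([-1.226,  0.435,  0.025,  1.574, -0.012,  1.134, -0.075]), 'dq': array([-0.001,  0.001, -0.   ,  0.001,  0.001, -0.001,  0.   ]), 'joint_efforts': array([-0.0000e+00, -6.6786e+01,  9.8500e-01, -3.1446e+01, -6.1000e-02,
        4.3000e-02,  0.0000e+00]), 'position': array([0.27 , 0.563, 0.226]), 'ee_rot': array([ 2.658e+00,  1.672e+00, -2.000e-03]), 'force': array([-0.601,  0.052,  0.605]), 'ft_torque': array([0.007, 0.019, 0.01 ]), 'width': np.float64(0.997)}
top {'vertical_fov': 49.83409449238708, 'cx': 324.0301236234049, 'cy': 196.76351695299022, 'eye': array([0.3446988 , 0.14877496, 1.07193587]), 'rotation': array([ 0.13846612, -0.13283099, -1.54653205])}Traceback (most recent call last):
  File "<stdin>", line 6, in <module>
  File "h.py", line 9, in atz
    e,d=ray(c,p); return e+d*(z-e[2])/d[2]
                                      ~^^^
IndexError: invalid index to scalar variable.
```

```bash
sed -i "s/np.array(c\['rotation'\])/R.from_rotvec(c['rotation']).as_matrix()/; 1a from scipy.spatial.transform import Rotation as R" h.py
python3 - <<'E'
from h import *
for n in ['top','scene']:
    im=arm.get_image(n);cv2.imwrite(f'pics/{n}0.png',im);c=arm.camera_info(n);print(n,c)
    for q,z in [('push_end',.043),('crimp_die',.086),('pickup_die',.086),('press',0),('ram',.128),('die_slide',0),('card_stack',0),('pen',0),('badge_back',.078),('tape_roll',0),('plier_box',0)]:
        for r in arm.landmark_of(n,q)[:1]: print(q,round(r['confidence'],2),np.round(r['at'],1),np.round(atz(c,r['at'],z),4))
E
```

```text
top {'vertical_fov': 49.83409449238708, 'cx': 324.0301236234049, 'cy': 196.76351695299022, 'eye': array([0.3446988 , 0.14877496, 1.07193587]), 'rotation': array([ 0.13846612, -0.13283099, -1.54653205])}
push_end 0.66 [409.4 209. ] [ 0.4988 -0.0523  0.043 ]
crimp_die 0.83 [362.1 206. ] [0.4972 0.0655 0.086 ]
pickup_die 0.98 [326.7 210.3] [0.4855 0.1473 0.086 ]
press 0.76 [340.5 214. ] [0.4891 0.1123 0.    ]
ram 0.85 [337.  207.2] [0.4869 0.1246 0.128 ]
die_slide 0.75 [344.  212.9] [0.4921 0.1036 0.    ]
card_stack 0.68 [365.3 273.2] [0.3441 0.0496 0.    ]
pen 0.69 [281.4 269.7] [0.3484 0.2555 0.    ]
badge_back 0.69 [368.  209.9] [0.4895 0.051  0.078 ]
tape_roll 0.77 [227.3 219.9] [0.4686 0.3956 0.    ]
plier_box 0.79 [252.  161.4] [0.6206 0.3412 0.    ]
scene {'vertical_fov': 53.19188751711397, 'cx': 318.3660570081658, 'cy': 206.73343732483843, 'eye': array([ 0.70332795, -0.20115403,  0.81326508]), 'rotation': array([0.47032036, 0.11041454, 0.46708787])}
push_end 0.84 [259.8 286. ] [ 0.5008 -0.0539  0.043 ]
crimp_die 0.73 [283.4 228.6] [0.4934 0.0598 0.086 ]
pickup_die 0.76 [296.8 194. ] [0.4792 0.1414 0.086 ]
ram 0.57 [295.5 198.2] [0.4944 0.1122 0.128 ]
die_slide 0.88 [294.7 224.8] [0.4865 0.1104 0.    ]
pen 0.67 [270.5 156.1] [0.3443 0.2458 0.    ]
badge_back 0.88 [280.9 232.5] [0.4909 0.0529 0.078 ]
tape_roll 0.61 [343.5 130.9] [0.47  0.398 0.   ]
plier_box 0.67 [392.3 174. ] [0.6297 0.3353 0.    ]
```

View pics/top0.png

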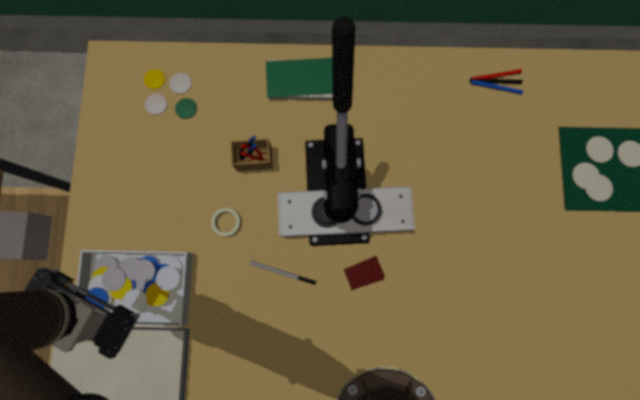

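View pics/scene0.png

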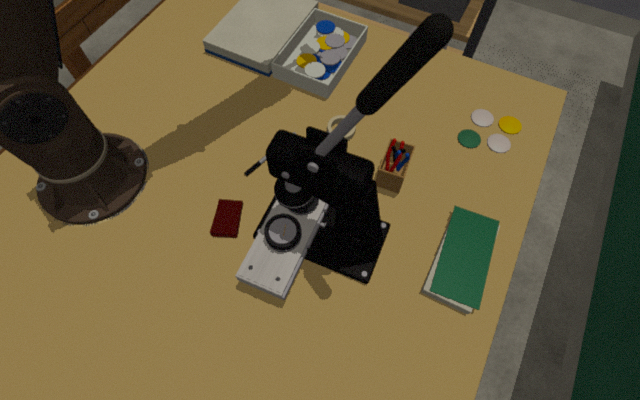

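```bash
python3 - <<'E'
from h import *
im=cv2.imread('pics/top0.png')[125:265,260:430]
im=cv2.convertScaleAbs(im,alpha=1.6)
cv2.imwrite('pics/z0.png',cv2.resize(im,None,fx=4,fy=4,interpolation=cv2.INTER_CUBIC))
E
```

```text
(no output)
```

View pics/z0.png

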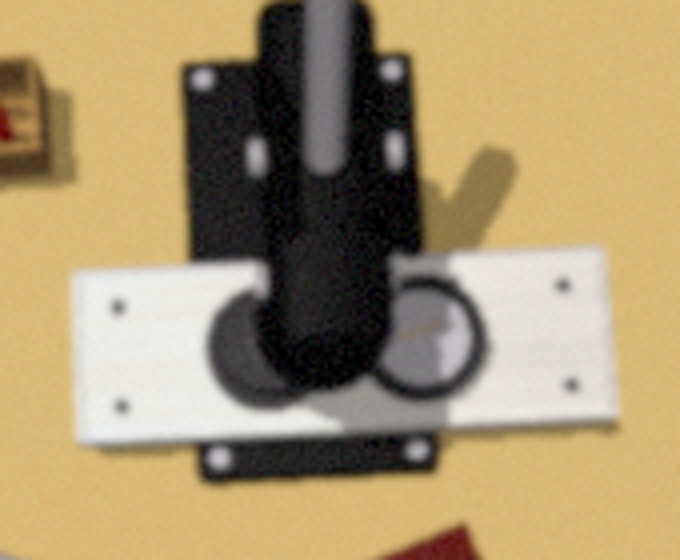

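```bash
python3 - <<'E'
from h import *
c=arm.camera_info('top')
g=lambda u,v,z: atz(c,(u/4+260,v/4+125),z)[:2]
S=[g(u,v,.058) for u,v in [(75,272),(605,248),(618,424),(80,443)]]
F=[g(u,v,.016) for u,v in [(184,64),(409,54),(436,470),(202,482)]]
C=g(425,337,.086)
print(np.round(S,4));print(np.round(F,4));print('crimp',C)
for a,b in [(S[1],S[0]),(S[2],S[3]),(F[1],F[0]),(F[2],F[3])]:
    print('yhat',np.round((b-a),4),np.linalg.norm(b-a),np.degrees(np.arctan2(-(b-a)[0],(b-a)[1])))
for a,b in [(F[3],F[0]),(F[2],F[1]),(S[3],S[0]),(S[2],S[1])]:
    print('xhat',np.linalg.norm(b-a),np.degrees(np.arctan2((b-a)[1],(b-a)[0])))
yaw=np.radians(np.mean([np.degrees(np.arctan2(-(b-a)[0],(b-a)[1])) for a,b in [(S[1],S[0]),(S[2],S[3]),(F[1],F[0]),(F[2],F[3])]]))
x=np.array([np.cos(yaw),np.sin(yaw)]);y=np.array([-x[1],x[0]])
sc=np.mean(S,0)-.0025*x; fc=np.mean(F,0)-.060*x
print('yaw',np.degrees(yaw),'slide',sc,'press',fc,'slide in press',(sc-fc)@x,(sc-fc)@y,'crimp in press',(C-fc)@x,(C-fc)@y)
pe=sc-.16*y;print('pushend',pe,'travel needed',(fc-(sc-.045*y))@y)
s=arm.observe();print(R.from_rotvec(s['ee_rot']).as_matrix())
E
```

```text
[[ 0.5291  0.2628]
 [ 0.55   -0.0545]
 [ 0.4444 -0.0606]
 [ 0.4269  0.256 ]]
[[0.6727 0.2033]
 [0.6821 0.0601]
 [0.4181 0.0423]
 [0.408  0.1851]]
crimp [0.48979969 0.05587164]
yhat [-0.0209  0.3174] 0.3180645881941741 3.7759438130810445
yhat [-0.0175  0.3166] 0.3170972101396474 3.171014692980577
yhat [-0.0094  0.1432] 0.1435447846106185 3.768551929492212
yhat [-0.0102  0.1428] 0.14312936122548303 4.0742670294727565
xhat 0.26536517015279515 3.9444761246101905
xhat 0.2646005208537122 3.85458859084281
xhat 0.10243540939427682 3.842654087967058
xhat 0.10578673461340157 3.307015862716562
yaw 3.697444366256647 slide [0.48508456 0.1007588 ] press [0.48536763 0.11881096] slide in press -0.0014466287311526934 -0.017996323997315492 crimp in press 0.00036401235015060343 -0.0630941257974164
pushend [ 0.4954026  -0.05890816] travel needed 0.06299632399731549
[[ 4.33065303e-01  9.01362548e-01  2.16956635e-05]
 [ 9.01362548e-01 -4.33065303e-01  2.61942310e-05]
 [ 3.30061378e-05  8.21184592e-06 -9.99999999e-01]]
```

jog_arm([
  {"translation": [-10, 3, -24], "turn": [0, 0, 0.1]},
  {"translation": [-30, 10, -48], "turn": [0, 0, 0.2]},
  {"translation": [-50, 16, -72], "turn": [0, 0, 0.3]},
  {"translation": [-72, 23, -96], "turn": [0, 0, 0.4]},
  {"translation": [-96, 30, -110], "turn": [0, 0, 0.5]},
  {"translation": [-120, 37, -120], "turn": [0, 0, 0.61]},
  {"translation": [-144, 45, -124], "turn": [0, 0, 0.72]},
  {"translation": [-168, 52, -124], "turn": [0, 0, 0.84]},
  {"translation": [-186, 58, -124], "turn": [0, 0, 0.95]},
  {"translation": [-196, 61, -124], "turn": [0, 0, 1.058]},
  {"translation": [-196, 61, -124], "turn": [0, 0, 1.058]},
], claw=1)

```text
clock: 2.22
position: [0.2408, 0.3583, 0.3513]
ee_rot: [-3.139, -0.091, -0.0]
force: [-0.1, -0.6, -0.4]
width: 0.253
```

jog_arm([
  {"translation": [10, 30, 0], "turn": [0, 0, 0]},
  {"translation": [25, 65, 0], "turn": [0, 0, 0]},
  {"translation": [40, 100, 0], "turn": [0, 0, 0]},
  {"translation": [55, 138, 0], "turn": [0, 0, 0]},
  {"translation": [70, 176, 0], "turn": [0, 0, 0]},
  {"translation": [82, 215, 0], "turn": [0, 0, 0]},
  {"translation": [90, 255, 0], "turn": [0, 0, 0]},
  {"translation": [93, 295, 0], "turn": [0, 0, 0]},
  {"translation": [93, 335, 0], "turn": [0, 0, 0]},
  {"translation": [93, 375, 0], "turn": [0, 0, 0]},
  {"translation": [93, 415, 0], "turn": [0, 0, 0]},
  {"translation": [93, 445, 0], "turn": [0, 0, 0]},
])

```text
clock: 3.22
position: [0.3628, -0.0808, 0.3511]
ee_rot: [-3.14, -0.105, -0.002]
force: [1.1, 0.0, -0.6]
width: 0.005
```

jog_arm([
  {"translation": [10, 25, 0], "turn": [0, 0, 0]},
  {"translation": [30, 45, 0], "turn": [0, 0, 0]},
  {"translation": [60, 53, 10], "turn": [0, 0, 0]},
  {"translation": [92, 53, 30], "turn": [0, 0, 0]},
  {"translation": [120, 53, 55], "turn": [0, 0, 0]},
  {"translation": [134, 53, 85], "turn": [0, 0, 0]},
  {"translation": [134, 53, 120], "turn": [0, 0, 0]},
  {"translation": [134, 53, 155], "turn": [0, 0, 0]},
  {"translation": [134, 53, 190], "turn": [0, 0, 0]},
  {"translation": [134, 53, 220], "turn": [0, 0, 0]},
  {"translation": [134, 53, 240], "turn": [0, 0, 0]},
  {"translation": [134, 53, 250], "turn": [0, 0, 0]},
])

```text
clock: 4.22
position: [0.4989, -0.1214, 0.0978]
ee_rot: [3.139, 0.109, -0.006]
force: [-1.1, 0.5, -0.4]
width: 0.004
```

```bash
python3 - <<'E'
from h import *
a=arm.get_image('top');b=arm.get_image('scene')
s=arm.observe();print(s['clock'],s['position'],s['ee_rot'],s['force'])
a=cv2.convertScaleAbs(a[125:285,300:500],alpha=1.5);b=cv2.convertScaleAbs(b[150:350,150:400],alpha=1.5)
cv2.imwrite('pics/m1.png',np.hstack([cv2.resize(a,(400,320)),cv2.resize(b,(400,320))]))
E
```

```text
4.3167 [ 0.49926513 -0.12173713  0.09945633] [ 3.13934045  0.10615329 -0.00412642] [-0.32198311  0.3261012   0.22122383]
```

View pics/m1.png

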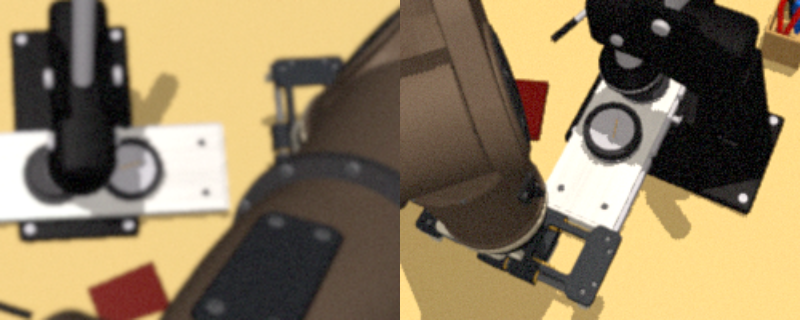

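jog_arm([
  {"translation": [0, 0, 20], "turn": [0, 0, 0]},
  {"translation": [0, 0, 40], "turn": [0, 0, 0]},
  {"translation": [0, 0, 55], "turn": [0, 0, 0]},
  {"translation": [0, 0, 63], "turn": [0, 0, 0]},
  {"translation": [0, -5, 63], "turn": [0, 0, 0]},
  {"translation": [0, -12, 63], "turn": [0, 0, 0]},
  {"translation": [0, -20, 63], "turn": [0, 0, 0]},
  {"translation": [0, -27, 63], "turn": [0, 0, 0]},
  {"translation": [0, -33, 63], "turn": [0, 0, 0]},
  {"translation": [0, -38, 63], "turn": [0, 0, 0]},
  {"translation": [0, -40, 63], "turn": [0, 0, 0]},
  {"translation": [0, -40, 63], "turn": [0, 0, 0]},
])

```text
clock: 5.32
position: [0.4971, -0.0812, 0.0379]
ee_rot: [-3.14, -0.104, -0.0]
force: [0.1, 0.4, 0.5]
width: 0.007
```

jog_arm([
  {"translation": [0, -2, 0]},
  {"translation": [0, -4, 0]},
  {"translation": [0, -6, 0]},
  {"translation": [0, -8, 0]},
  {"translation": [0, -10, 0]},
  {"translation": [0, -12, 0]},
  {"translation": [0, -14, 0]},
  {"translation": [0, -16, 0]},
  {"translation": [0, -18, 0]},
  {"translation": [0, -20, 0]},
  {"translation": [0, -22, 0]},
  {"translation": [0, -24, 0]},
])

```text
schema error: expected keys translation, turn
```

jog_arm([
  {"translation": [0, -2, 0], "turn": [0, 0, 0]},
  {"translation": [0, -4, 0], "turn": [0, 0, 0]},
  {"translation": [0, -6, 0], "turn": [0, 0, 0]},
  {"translation": [0, -8, 0], "turn": [0, 0, 0]},
  {"translation": [0, -10, 0], "turn": [0, 0, 0]},
  {"translation": [0, -12, 0], "turn": [0, 0, 0]},
  {"translation": [0, -14, 0], "turn": [0, 0, 0]},
  {"translation": [0, -16, 0], "turn": [0, 0, 0]},
  {"translation": [0, -18, 0], "turn": [0, 0, 0]},
  {"translation": [0, -20, 0], "turn": [0, 0, 0]},
  {"translation": [0, -22, 0], "turn": [0, 0, 0]},
  {"translation": [0, -24, 0], "turn": [0, 0, 0]},
])

```text
clock: 6.32
position: [0.4955, -0.0595, 0.0378]
ee_rot: [3.138, 0.1, 0.001]
force: [0.4, -6.2, -2.5]
width: 0.003
```

jog_arm([
  {"translation": [0, -2, 0], "turn": [0, 0, 0]},
  {"translation": [0, -5, 0], "turn": [0, 0, 0]},
  {"translation": [0, -8, 0], "turn": [0, 0, 0]},
  {"translation": [0, -11, 0], "turn": [0, 0, 0]},
  {"translation": [0, -14, 0], "turn": [0, 0, 0]},
  {"translation": [0, -17, 0], "turn": [0, 0, 0]},
  {"translation": [0, -20, 0], "turn": [0, 0, 0]},
  {"translation": [0, -23, 0], "turn": [0, 0, 0]},
  {"translation": [0, -26, 0], "turn": [0, 0, 0]},
  {"translation": [0, -28, 0], "turn": [0, 0, 0]},
  {"translation": [0, -30, 0], "turn": [0, 0, 0]},
  {"translation": [0, -30, 0], "turn": [0, 0, 0]},
])

```text
clock: 7.32
position: [0.4933, -0.0285, 0.0377]
ee_rot: [3.139, 0.101, -0.0]
force: [-0.7, -2.4, -0.0]
width: 0.008
```

```bash
python3 - <<'E'
from h import *
a=arm.get_image('top')
s=arm.observe();print(s['clock'],s['position'],s['ee_rot'],s['force'])
a=cv2.convertScaleAbs(a[125:265,260:430],alpha=1.6)
cv2.imwrite('pics/m2.png',cv2.resize(a,None,fx=4,fy=4,interpolation=cv2.INTER_CUBIC))
E
```

```text
7.3667 [ 0.49327213 -0.02825671  0.03769935] [ 3.13970894e+00  1.01627834e-01 -4.05257989e-04] [-1.53770521 -2.32180425  0.44720207]
```

View pics/m2.png

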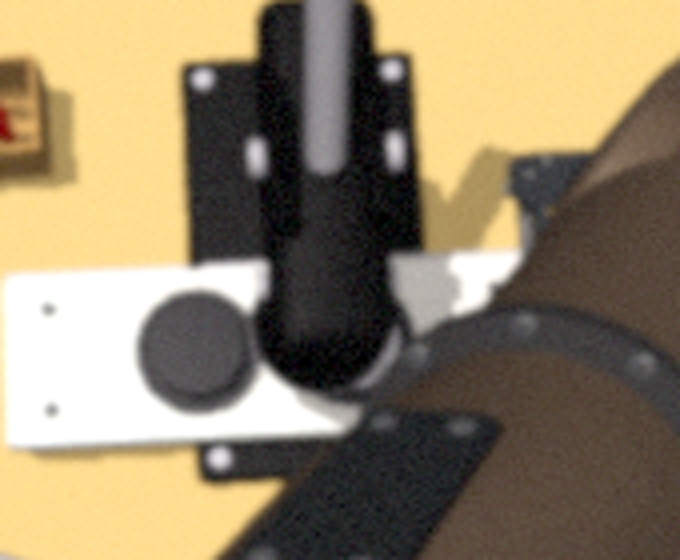

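jog_arm([
  {"translation": [0, -2, 0], "turn": [0, 0, 0]},
  {"translation": [0, -4, 0], "turn": [0, 0, 0]},
  {"translation": [0, -6, 0], "turn": [0, 0, 0]},
  {"translation": [0, -8, 0], "turn": [0, 0, 0]},
  {"translation": [0, -10, 0], "turn": [0, 0, 0]},
  {"translation": [0, -11, 0], "turn": [0, 0, 0]},
  {"translation": [0, -12, 0], "turn": [0, 0, 0]},
  {"translation": [0, -13, 0], "turn": [0, 0, 0]},
  {"translation": [0, -13, 0], "turn": [0, 0, 0]},
])

```text
clock: 8.12
position: [0.4924, -0.0152, 0.0377]
ee_rot: [3.14, 0.102, -0.001]
force: [-0.5, -2.4, 0.9]
width: 0.006
```

jog_arm([
  {"translation": [0, -1, 0], "turn": [0, 0, 0]},
  {"translation": [0, -1, 0], "turn": [0, 0, 0]},
])

```text
clock: 8.28
position: [0.4924, -0.0138, 0.0377]
ee_rot: [-3.139, -0.102, 0.0]
force: [-0.6, -0.1, 0.1]
width: 0.005
```

jog_arm([
  {"translation": [0, -1, 0], "turn": [0, 0, 0]},
  {"translation": [0, -1, 0], "turn": [0, 0, 0]},
])

```text
clock: 8.45
position: [0.4926, -0.0125, 0.0377]
ee_rot: [-3.139, -0.103, -0.0]
force: [-0.7, 0.1, -0.5]
width: 0.003
```

```bash
python3 - <<'E'
from h import *
a=arm.get_image('top')
s=arm.observe();print(s['clock'],s['position'],s['force'])
c=arm.camera_info('top')
# track slide's +y end patch (pickup die + screws) between pics
ref=cv2.imread('pics/top0.png'); T=ref[188:242,272:322]
m=cv2.matchTemplate(cv2.resize(a,None,fx=4,fy=4,interpolation=3),cv2.resize(T,None,fx=4,fy=4,interpolation=3),cv2.TM_CCOEFF_NORMED)
_,v,_,p=cv2.minMaxLoc(m);d=np.array(p)/4-[272,188];print(v,d)
P0=atz(c,(297,215),.058);P1=atz(c,(297+d[0],215+d[1]),.058);print('moved',P1-P0,np.linalg.norm(P1-P0))
a=cv2.convertScaleAbs(a[125:265,230:400],alpha=1.2)
cv2.imwrite('pics/m3.png',cv2.resize(a,None,fx=4,fy=4,interpolation=cv2.INTER_CUBIC))
E
```

```text
8.5 [ 0.49271857 -0.01242491  0.03774639] [-0.13348447 -0.14910668  0.14974305]
0.9253948330879211 [-24.   1.]
moved [-0.003527    0.05687015  0.        ] 0.056979411951655935
```

View pics/m3.png

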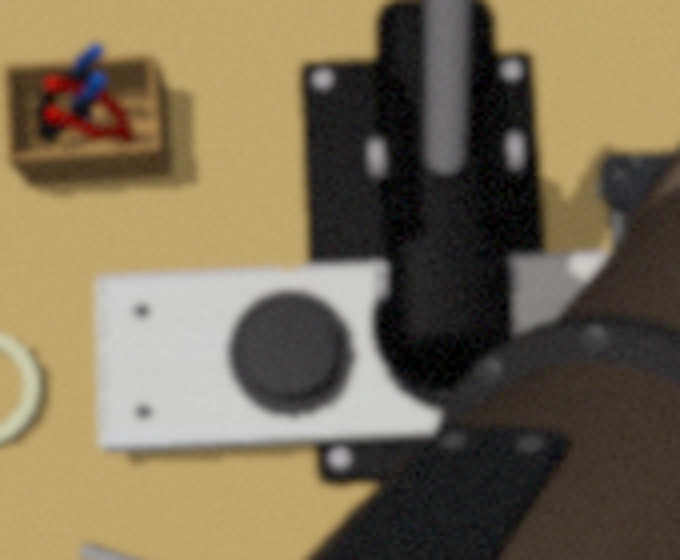

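jog_arm([
  {"translation": [0, -1, 0], "turn": [0, 0, 0]},
  {"translation": [0, -1, 0], "turn": [0, 0, 0]},
])

```text
clock: 8.67
position: [0.4927, -0.0115, 0.0378]
ee_rot: [-3.139, -0.103, -0.0]
force: [-0.3, 0.4, 0.2]
width: 0.006
```

jog_arm([
  {"translation": [0, -1, 0], "turn": [0, 0, 0]},
  {"translation": [0, -1, 0], "turn": [0, 0, 0]},
])

```text
clock: 8.83
position: [0.4924, -0.0108, 0.0377]
ee_rot: [-3.14, -0.102, -0.0]
force: [0.1, -0.6, 0.1]
width: 0.006
```

jog_arm([
  {"translation": [0, -1, 0], "turn": [0, 0, 0]},
  {"translation": [0, -1, 0], "turn": [0, 0, 0]},
])

```text
clock: 9.0
position: [0.4923, -0.0099, 0.0377]
ee_rot: [-3.14, -0.102, 0.0]
force: [-0.5, -0.9, -0.0]
width: 0.007
```

```bash
cat > tr.py <<'E'
from h import *
a=arm.get_image('top');cv2.imwrite('pics/cur.png',a)
s=arm.observe();print(s['clock'],s['position'],s['force'])
c=arm.camera_info('top')
def ends(im):  # screw centroids + left edge, subpixel, gray
    g=cv2.GaussianBlur(im.mean(2),(3,3),0); return g
ref=cv2.imread('pics/top0.png');T=ref[190:240,270:300]   # left end with screws
m=cv2.matchTemplate(cv2.resize(a,None,fx=8,fy=8,interpolation=2),cv2.resize(T,None,fx=8,fy=8,interpolation=2),5)
_,v,_,p=cv2.minMaxLoc(m);d=np.array(p)/8-[270,190]
P0=atz(c,(285,214),.058);P1=atz(c,(285+d[0],214+d[1]),.058);print(v,d,'moved mm',1000*np.linalg.norm(P1-P0))
E
python3 tr.py
```

```text
9.05 [ 0.49231662 -0.0100193   0.03771193] [ 0.53694385  0.98275946 -0.49788216]
0.9950377345085144 [-26.     1.25] moved mm 61.752620745385805
```

jog_arm([
  {"translation": [0, -1, 0], "turn": [0, 0, 0]},
  {"translation": [0, -1, 0], "turn": [0, 0, 0]},
])

```text
clock: 9.22
position: [0.4922, -0.009, 0.0377]
ee_rot: [-3.14, -0.102, 0.0]
force: [-0.2, -0.5, -0.7]
width: 0.004
```

```bash
python3 tr.py
```

```text
9.2667 [ 0.49225933 -0.00907326  0.03771896] [-0.32046218  0.15368221  0.71184311]
0.9951928853988647 [-26.     1.25] moved mm 61.752620745385805
```

jog_arm([
  {"translation": [0, -1, 0], "turn": [0, 0, 0]},
  {"translation": [0, -1, 0], "turn": [0, 0, 0]},
])

```text
clock: 9.43
position: [0.4922, -0.008, 0.0377]
ee_rot: [-3.14, -0.102, 0.0]
force: [-0.4, -0.1, -0.3]
width: 0.003
```

```bash
python3 tr.py
```

```text
9.4833 [ 0.49217619 -0.00810177  0.0377216 ] [ 0.34345788 -0.17718954 -0.04949188]
0.9950355291366577 [-26.125   1.25 ] moved mm 62.049075106458496
```

jog_arm([
  {"translation": [0, 5, 0], "turn": [0, 0, 0]},
  {"translation": [0, 15, 0], "turn": [0, 0, 0]},
  {"translation": [0, 35, 0], "turn": [0, 0, 0]},
  {"translation": [0, 60, 0], "turn": [0, 0, 0]},
  {"translation": [0, 85, -10], "turn": [0, 0, 0]},
  {"translation": [0, 115, -30], "turn": [0, 0, 0]},
  {"translation": [0, 145, -60], "turn": [0, 0, 0]},
  {"translation": [0, 175, -80], "turn": [0, 0, 0]},
  {"translation": [0, 200, -100], "turn": [0, 0, 0]},
  {"translation": [0, 225, -110], "turn": [0, 0, 0]},
  {"translation": [0, 240, -115], "turn": [0, 0, 0]},
  {"translation": [0, 240, -115], "turn": [0, 0, 0]},
])

```text
clock: 10.48
position: [0.5073, -0.2534, 0.1547]
ee_rot: [3.136, 0.093, 0.005]
force: [0.4, 0.4, 0.4]
width: -0.0
```

```bash
python3 tr.py; python3 - <<'E'
from h import *
a=cv2.imread('pics/cur.png');b=arm.get_image('scene')
for n,q,z in [('top','crimp_die',.086),('scene','crimp_die',.086),('scene','badge_back',.078),('top','pickup_die',.086),('scene','pickup_die',.086),('top','push_end',.043),('scene','push_end',.043),('top','card_stack',0),('top','pen',0),('top','tape_roll',0),('top','plier_box',0)]:
    c=arm.camera_info(n)
    for r in arm.landmark_of(n,q)[:1]: print(n,q,round(r['confidence'],2),np.round(atz(c,r['at'],z),4))
a=cv2.convertScaleAbs(a[125:265,230:430],alpha=1.4);b=cv2.convertScaleAbs(b[130:330,200:400],alpha=1.4)
cv2.imwrite('pics/m4.png',np.hstack([cv2.resize(a,(400,280)),cv2.resize(b,(280,280))]))
E
```

```text
10.5333 [ 0.50711329 -0.25073952  0.15347311] [-0.99852255 -0.20769471 -0.69109508]
0.9951509237289429 [-26.     1.25] moved mm 61.752620745385805
top crimp_die 0.73 [0.484 0.12  0.086]
scene crimp_die 0.73 [0.4831 0.1235 0.086 ]
scene badge_back 0.47 [0.4892 0.1198 0.078 ]
top pickup_die 0.66 [0.4845 0.2118 0.086 ]
top push_end 0.85 [ 0.4959 -0.0038  0.043 ]
scene push_end 0.59 [0.4969 0.0096 0.043 ]
top card_stack 0.75 [0.3354 0.0513 0.    ]
top pen 0.54 [0.3377 0.2591 0.    ]
top tape_roll 0.84 [0.462 0.386 0.   ]
top plier_box 0.7 [0.6304 0.3401 0.    ]
```

View pics/m4.png

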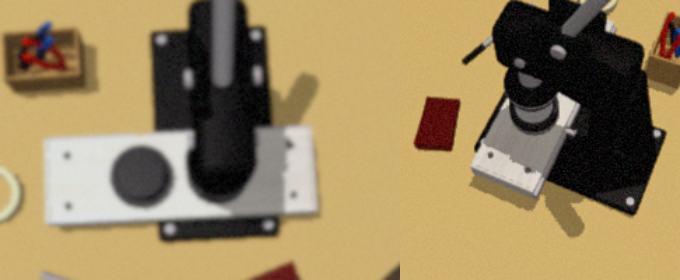

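jog_arm([
  {"translation": [0, 0, 0], "turn": [0, 0, 0]},
  {"translation": [0, 0, 0], "turn": [0, 0, 0]},
  {"translation": [0, 0, 0], "turn": [0, 0, 0]},
])

```text
clock: 11.38
position: [0.5078, -0.2477, 0.1527]
ee_rot: [3.14, 0.102, 0.0]
force: [0.2, 0.3, -0.2]
width: 0.009
```

```bash
python3 tr.py; python3 -c "
from h import *
print(arm.sign_off())"
```

```text
11.4333 [ 0.50776026 -0.24769636  0.15273826] [-0.39747477  0.48931712  0.23103395]
0.9950613975524902 [-26.     1.25] moved mm 61.752620745385805
the job is handed in; nothing more can be done
None
```

I pushed the die slide along its rail with the shut fingers until the crimp die clicked into its notch. I then backed the hand about 240 mm away and handed the job in at 11.4 s; no verdict was reported.

**Click:** the push was about 2.4 N, then fell to zero near the expected end. The slide moved ahead of the finger and stayed put while the finger came on another 2 mm without touching it.

**Position:** the slide moved about 61.8 mm in the top picture, the same before and after I withdrew. My estimate from the first picture was 63 mm, a 1.2 mm difference that is within measuring error. Landmarks put the crimp die at y 0.120 m (top) and 0.1235 m (scene), against a ram axis at about 0.119 m. The scene value is 4.5 mm off, outside the 2 mm tolerance, so these fixes are too coarse to prove the 2 mm by themselves.

**Badge back:** it sits hidden under the upper die in the last pictures, so I could not look at it directly. The scene detector placed it, with a low confidence of 0.47, within about 7 mm of the crimp die. The slow push gave it no reason to jump.

**Surroundings:** I kept the hand clear of the tape, pliers, cards and pen, and felt no contact with them. Landmark fixes before and after differ by about 5 to 12 mm, which I put down to detector scatter. I did not measure their movement more exactly.

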